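# Press the sleeve home on a brass lamp base

### The arm

A 6-joint arm with a two-finger parallel gripper is mounted at the origin on the work surface. World frame = base frame: x ahead of the robot, y to its left, z up, the work surface at z = 0. Lengths are in m, angles in rad, forces in N, time in s.
With the tool pointing down it reaches from about 0.4 to 0.925 m from the base axis. Payload 3.4 kg.
Tool frame: the origin (TCP) lies between the finger pads; the fingertips stand 11 mm ahead of it and the grasp point (between the pads) lies 8 mm behind it; z points along the fingers, y is the direction in which the jaws open and shut (so a half turn about z gives the same grasp; the last joint's range is limited). The gripper opens to 85 mm and grips with 20 to 120 N. Pads are 22 mm wide; open, the fingers measure 114 mm over their backs; the gripper's body (76 mm by 85 mm) begins 54 mm behind the grasp point. The pads swing forward as they close: fully open they stand 13 mm farther back than shut.
Start: joints at [1.248, 0.307, 1.506, -0, 1.328, -0.073], TCP at [0.142, 0.557, 0.242] pointing down, gripper open.
Joint ranges: [-3.12, 3.12], [-1.05, 2.28], [0.14, 2.33], [-1.42, 4.57], [0.1, 2.73], [-2.68, 2.68]. Speed limits (rad/s): [2.57, 2.57, 3.14, 3.14, 3.14, 3.14].

### API

Orientations are given as a 3x3 rotation matrix whose columns are the frame's x, y, z axes.
In Python, from workcell import observe, snapshot, get_calibration, finish_job gives the robot as it stands.
- The arm moves only by the tool drive_tool, never from a script. Its argument "increments" is a list of rows, each a list of 4 numbers: the shift along the tool's x, y, z in m, then the turn about the tool's z in degrees. In form: [[dx, dy, dz, twist], ...]. A call has 1 to 8 rows; each row is the pose to reach, as a shift and turn from the pose commanded when the call began, along the tool's axes at that moment; what a row does not reach only later rows make up. A row lasts 1/10 s, in which the tool goes at most 50 mm and 8.59 degrees, less where a joint would pass 70% of its speed; a pose out of reach is approached as far as the arm can. A call with a gripper value outside its range is refused whole. "gripper" is the finger opening in m, from 0 to 0.0854, set as the call begins (left out, the last holds). The fingers move at their own pace and stop on an object; "squeeze" is the grip in N (left out, the last holds). Time passes only in rows, so rows that repeat a pose let the fingers close. It gives the time, the measured TCP pose, the force and the opening at its end, in the units of the state.
- observe(): the state, without advancing time (a new reading comes with each control period).
- snapshot(name): name is "scene" or "top"; returns the picture (400x640x3 uint8, red, green, blue); there is no depth.
- get_calibration(name): a dict with "camera_matrix" (3x3 intrinsics, pixels), "world_from_camera" (4x4, takes a point from camera to world coordinates). Camera axes: x right, y up, looking along -z (the intrinsics and any distortion apply to the point x, -y, -z); pixel columns grow to the right and rows downward; lengths in m; the calibration is good to about 2 mm. A picture is of the moment at which its call begins. get_calibration takes no time and is no camera call.
- finish_job(): hands the job in, once; it reports no verdict.
The state is a dict: "time": time; "joints": joint angles; "joint_vel": joint speeds; "joint_efforts": joint torques, N m; "ee_pos": TCP position; "tool_rot": TCP orientation; "ft_force": force on the tool from outside, world axes, zero at the start; "wrist_torque": the same for the moment, N m; "finger_gap": finger opening in m.
Only numpy, scipy, OpenCV 4.12 (cv2) and the standard library are available. Lean on these libraries where they do the work, as an engineer would, in place of code of your own. Each camera call takes 0.05 s, during which the arm holds its last target.

### The job

Push the sliding nest of the bench screw press in against its stop, so that the brass lamp base stands under the ram. Then wind the T-handle down, clockwise from above, until the sleeve is pressed fully home on the disc. Feel for it bottoming and stop there, since forcing the screw further dents the sleeve; let go, and leave the loose things on the bench undisturbed.

Things in the scene. Friction and masses are not known exactly. Their poses are not given: they have to be found in the camera images.
- screw: the T-handle and spindle on top of a grey two-post bench screw press. Origin where bar and spindle cross, x along the bar, z up. Round bar 12 mm thick with a ball at each end, 225 to 232 mm above the bench at first, 210 mm at the end; crosshead top below it at 175 mm. Hub 30 mm wide, 14 mm above the bar's centre. Clockwise from above drives the ram down 20 mm a turn, here 0.6 to 1.1 turns in all
- end_a (a point): centre of one black ball end of the bar (22 mm diameter), 70 mm from the screw's axis, on the +x side. Turning the screw down takes about 0.3 N m (4 N at a ball) while it runs free, and a steady 0.5 N m (7 N) while the sleeve is going on
- end_b (a point): centre of the other black ball end of the bar, 70 mm from the axis, on the -x side. Once the sleeve bottoms, the torque climbs by about 0.13 N m for each further 0.1 rad; above about 1 N m (14 N at a ball) the sleeve dents. The screw stays where it is left, or springs back a little
- ram: steel ram plate (190 x 52 x 14 mm) that slides on the two posts under the crosshead and is driven down by the screw, without turning. Origin at the tip of its nose, x along the plate, z up
- nose (a point): lowest point of the ram's domed nose, on the screw's axis; it comes down on the middle of the sleeve's top
- nest (a joint): slide of the nest (the aluminium plate 162 x 166 x 14 mm that carries the lamp base between the press's guide strips), metres: 0 = in against the end stop with the sleeve under the screw, 0.12 = fully out. It slides along the line from the disc's centre to the knob; about 3 N of friction
- knob (a point): centre of the grip of the nest's upright black knob (24 mm diameter, waist below it, 40 mm tall, its top 12 mm above this point, about 67 mm above the bench), on the nest's tongue 150 mm from the disc's centre on the outer side. With the nest home the knob is 150 mm from the screw's axis
- disc (a point): centre of the top face of the brass disc (148 mm diameter, 5 mm thick) that is pinned on the nest, 31.5 mm above the bench; x and y level (y towards the knob), z up. A steel spigot stands at its centre inside the sleeve
- sleeve: brass sleeve with a closed top (44 mm diameter, 56 mm tall), started on the spigot of the disc and standing 6 to 8 mm proud of it. Origin at the centre of its underside, z up: fully home its origin lies on the disc's top face, its top 56 mm above it. Going on takes about 60 N, and it stays where it is pushed to
- cup1_mid (a point): centre of a loose spare brass sleeve (44 mm diameter, 56 mm tall) standing on the bench
- cup2_mid (a point): centre of a second loose spare brass sleeve, of the same size
- tin_mid (a point): centre of a loose round tin (66 mm diameter, 85 mm tall)
- offcut_mid (a point): centre of a loose dark wood offcut (90 x 60 x 30 mm)

How it is judged:
By the outcome, as a careful person would: the job done as asked, in the order asked, and still so for the second after the job is handed in, with the robot touching nothing.
It also fails if it takes over 72 s, if anything falls off the work surface, if the arm or the gripper's body presses on something with over 40 N, if the wrist force passes 120 N, or if a joint passes its speed limit or range.

## Working session

There is one attempt and no reset: what is moved stays moved. The work goes in short steps, Python scripts to look and compute and a tool call to move; the robot and the scene stay as the last step left them, time stands still between calls to the robot, and variables do not carry over. Pictures are saved under pics/ and viewed, and the job is handed in when it is done.

Besides the shell and the picture viewer there is one more tool, called by a JSON object that holds its "op" and its "data". drive_tool: Moves the arm, as the interface text tells. Its arguments: {"type":"object","properties":{"increments":{"type":"array"},"gripper":{"type":"number"},"squeeze":{"type":"number"}},"required":["increments"]}

```bash
ls; mkdir -p pics
cat > h.py <<'E'
import numpy as np, cv2
from workcell import observe, snapshot, get_calibration, finish_job
def shot(cam,name):
    im=snapshot(cam); np.save('pics/%s.npy'%name,im)
    cv2.imwrite('pics/%s.png'%name,cv2.cvtColor(im,cv2.COLOR_RGB2BGR)); return im
def crop(name,r0,r1,c0,c1,s,out):
    im=np.load('pics/%s.npy'%name)[r0:r1,c0:c1]
    im=cv2.resize(im,None,fx=s,fy=s,interpolation=cv2.INTER_CUBIC)
    cv2.imwrite('pics/%s.png'%out,cv2.cvtColor(im,cv2.COLOR_RGB2BGR))
def ray(cam,u,v):
    c=get_calibration(cam);K=np.array(c['camera_matrix']);T=np.array(c['world_from_camera'])
    d=np.linalg.solve(K,[u,v,1]);d=np.array([d[0],-d[1],-d[2]])
    return T[:3,3],T[:3,:3]@d
def atz(cam,u,v,z):
    o,d=ray(cam,u,v);return o+d*(z-o[2])/d[2]
def proj(cam,p):
    c=get_calibration(cam);K=np.array(c['camera_matrix']);T=np.array(c['world_from_camera'])
    q=T[:3,:3].T@(np.array(p)-T[:3,3]);q=K@np.array([q[0],-q[1],-q[2]]);return q[:2]/q[2]
E
python3 - <<'E'
from h import *
shot('scene','s0');shot('top','t0')
for c in('scene','top'):
    k=get_calibration(c);print({a:(np.round(b,3).tolist() if not isinstance(b,str) else b) for a,b in k.items()})
o=observe();print(o)
E
```

```text
pics
{'camera_matrix': [[429.11, 0.0, 318.489], [0.0, 429.11, 200.831], [0.0, 0.0, 1.0]], 'world_from_camera': [[0.349, -0.726, 0.592, 1.301], [0.937, 0.27, -0.221, -0.282], [0.001, 0.632, 0.775, 1.178], [0.0, 0.0, 0.0, 1.0]]}
{'camera_matrix': [[379.911, 0.0, 314.068], [0.0, 379.911, 191.717], [0.0, 0.0, 1.0]], 'world_from_camera': [[0.005, 0.998, -0.069, 0.455], [-1.0, 0.003, -0.025, -0.006], [-0.024, 0.069, 0.997, 1.195], [0.0, 0.0, 0.0, 1.0]]}
{'time': 0.1, 'joints': array([ 1.24849445e+00,  3.07523306e-01,  1.50756939e+00, -7.75352463e-06,
        1.32839744e+00, -7.35113741e-02]), 'joint_vel': array([ 0.0004256 , -0.00215735, -0.00445713,  0.00112493, -0.00048283,
        0.00126544]), 'joint_efforts': array([ 2.55286621e-03, -4.58534503e+01, -2.52612054e+01, -1.60600580e-04,
        5.42301539e-03,  1.53404193e-05]), 'ee_pos': array([0.14141954, 0.55669946, 0.2414487 ]), 'tool_rot': array([[-9.69211367e-01,  2.46229513e-01, -5.93886480e-04],
       [ 2.46230194e-01,  9.69209701e-01, -1.80215328e-03],
       [ 1.31857213e-04, -1.89290023e-03, -9.99998200e-01]]), 'ft_force': array([-0.31588293, -0.06595174,  0.18549498]), 'wrist_torque': array([0.0003707 , 0.05116023, 0.04712865]), 'finger_gap': 0.08533802113103962}
```

```bash
echo
```

```text
(no output)
```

View pics/s0.png

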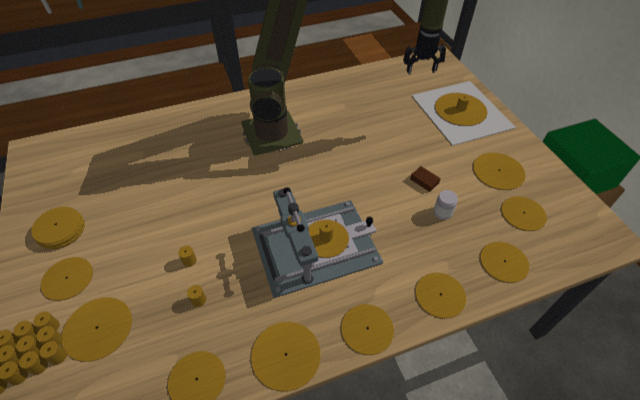

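View pics/t0.png

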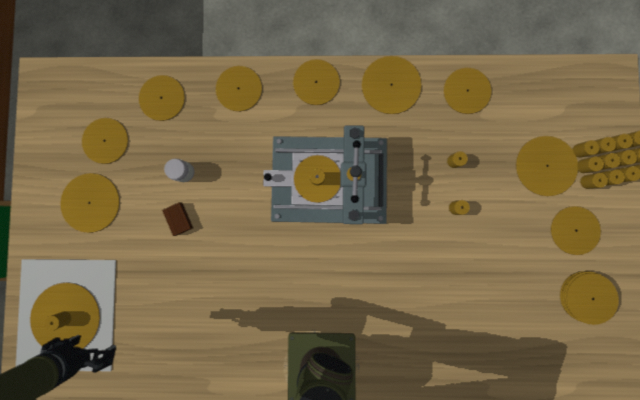

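Run:
```python
from h import *
crop('t0',110,240,250,400,5,'t0c');crop('s0',170,300,240,390,5,'s0c')
```

```text
(no output)
```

View pics/t0c.png

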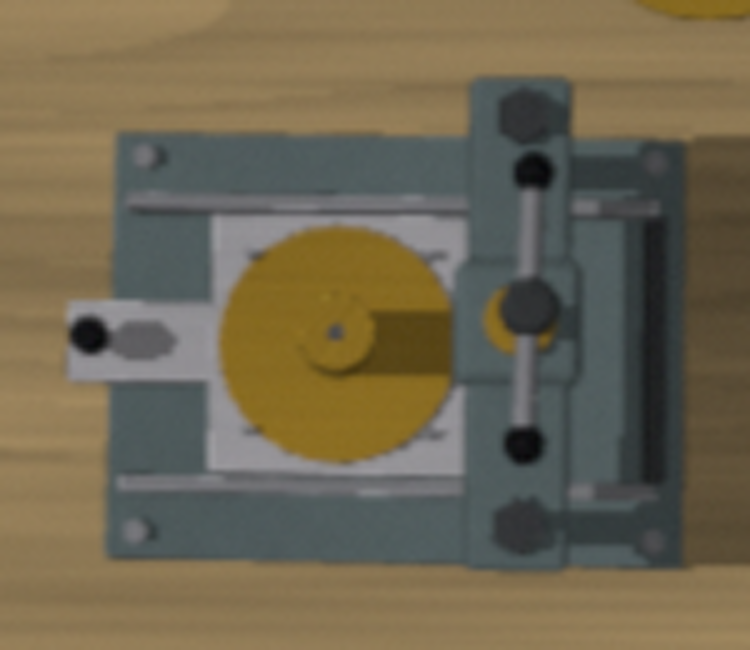

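View pics/s0c.png

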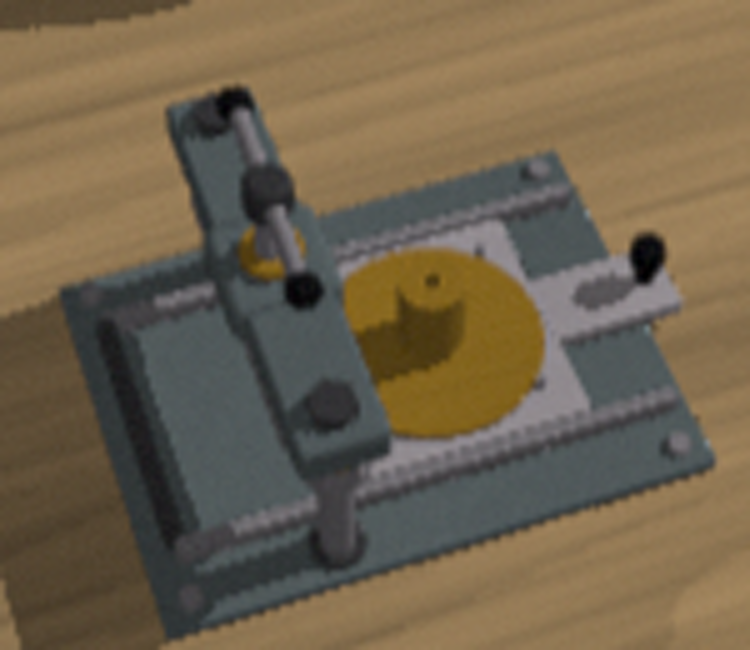

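Run:
```python
from h import *
P=lambda c,n,u,v,z:print(c,n,np.round(atz(c,u,v,z),4))
t=lambda x,y:(250+x/5-.4,110+y/5-.4)
s=lambda x,y:(240+x/5-.4,170+y/5-.4)
P('top','knob',*t(88,334),.06);P('scene','knob',*s(650,245),.06)
for n,a in(('ballfar',(533,171)),('ballnear',(523,445))):P('top',n,*t(*a),.228)
for n,a in(('far',(303,290)),('near',(235,101))):P('scene',n,*s(*a),.228)
P('top','hub',*t(530,306),.241);P('scene','hub',*s(269,188),.241)
P('top','disc',*t(338,344),.0315);P('scene','disc',*s(443,343),.0315)
P('top','slv top',*t(336,332),.0945);P('scene','slv',*s(433,283),.0945)
for n,a in(('plateTL',(210,214)),('plateBL',(208,470))):P('top',n,*t(*a),.0265)
for n,a in(('TL',(120,133)),('BL',(110,556)),('TR',(684,143)),('BR',(684,566))):P('top','base'+n,*t(*a),.012)
for n,a in(('TL',(473,77)),('BL',(463,567)),('TR',(572,80)),('BR',(570,568))):P('top','xh'+n,*t(*a),.175)
P('top','tin',177,169,.085);P('top','off',178,219,.03)
P('top','cup1',460,159,.056);P('top','cup2',462,207,.056)
def tri(a,b):
    (o1,d1),(o2,d2)=ray('top',*a),ray('scene',*b)
    A=np.stack([d1,-d2],1);x=np.linalg.lstsq(A,o2-o1,rcond=None)[0]
    p,q=o1+d1*x[0],o2+d2*x[1];return np.round((p+q)/2,4),np.linalg.norm(p-q).round(4)
print('tri knob',tri(t(88,334),s(650,245)),'far',tri(t(533,171),s(303,290)),'near',tri(t(523,445),s(235,101)))
```

```text
top knob [0.5785 0.1636 0.06  ]
scene knob [0.5745 0.1669 0.06  ]
top ballfar [ 0.6448 -0.0896  0.228 ]
top ballnear [ 0.5039 -0.0842  0.228 ]
scene far [ 0.6457 -0.0903  0.228 ]
scene near [ 0.5036 -0.0836  0.228 ]
top hub [ 0.5734 -0.0868  0.241 ]
scene hub [ 0.582  -0.0881  0.241 ]
top disc [0.5757 0.0134 0.0315]
scene disc [0.5813 0.0203 0.0315]
top slv top [0.5762 0.0135 0.0945]
scene slv [0.5768 0.0142 0.0945]
top plateTL [0.6573 0.0935 0.0265]
top plateBL [0.498  0.0933 0.0265]
top baseTL [0.7115 0.1522 0.012 ]
top baseBL [0.4448 0.1552 0.012 ]
top baseTR [ 0.705  -0.2029  0.012 ]
top baseBR [ 0.4404 -0.2007  0.012 ]
top xhTL [ 0.7069 -0.0618  0.175 ]
top xhBL [ 0.4412 -0.0563  0.175 ]
top xhTR [ 0.7052 -0.1155  0.175 ]
top xhBR [ 0.441  -0.1133  0.175 ]
top tin [0.5972 0.4288 0.085 ]
top off [0.449  0.4425 0.03  ]
top cup1 [ 0.6326 -0.4145  0.056 ]
top cup2 [ 0.4889 -0.4174  0.056 ]
tri knob (array([0.5781, 0.1636, 0.0659]), np.float64(0.0019)) far (array([ 0.6449, -0.0899,  0.2268]), np.float64(0.0004)) near (array([ 0.5039, -0.0839,  0.2284]), np.float64(0.0004))
```

{"op": "drive_tool", "data": {"increments": [[-0.03,-0.013,0,-3],[-0.065,-0.028,0,-6],[-0.105,-0.045,0,-9],[-0.145,-0.062,0,-12],[-0.185,-0.079,0,-13.2],[-0.225,-0.096,0,-13.2],[-0.265,-0.113,0,-13.2],[-0.305,-0.13,0,-13.2]], "gripper": 0.0}}

```text
time: 0.9
ee_pos: [0.4061, 0.3547, 0.242]
tool_rot: [[-1.0, 0.018, -0.001], [0.018, 1.0, -0.0], [0.001, -0.0, -1.0]]
ft_force: [0.5, 0.8, 0.8]
finger_gap: -0.0002
```

{"op": "drive_tool", "data": {"increments": [[-0.035,-0.025,0,0],[-0.075,-0.054,0,0],[-0.115,-0.084,0,0],[-0.15,-0.11,0,0],[-0.1745,-0.127,0.02,0],[-0.1745,-0.127,0.06,0],[-0.1745,-0.127,0.1,0],[-0.1745,-0.127,0.12,0]]}}

```text
time: 1.7
ee_pos: [0.575, 0.2246, 0.1181]
tool_rot: [[-1.0, 0.02, -0.006], [0.02, 1.0, -0.002], [0.006, -0.002, -1.0]]
ft_force: [-0.3, -0.5, -0.2]
finger_gap: 0.0002
```

Run:
```python
from h import *
o=observe();print(o['ee_pos'],o['joints'],o['ft_force'])
shot('scene','s1');crop('s1',140,300,250,450,4,'s1c')
```

```text
[0.57501031 0.22459045 0.1181234 ] [ 3.03919280e-01  4.78763229e-01  1.56721393e+00  5.86339541e-05
  1.10240959e+00 -1.24734552e+00] [-0.32206711 -0.54921642 -0.16218421]
```

View pics/s1c.png

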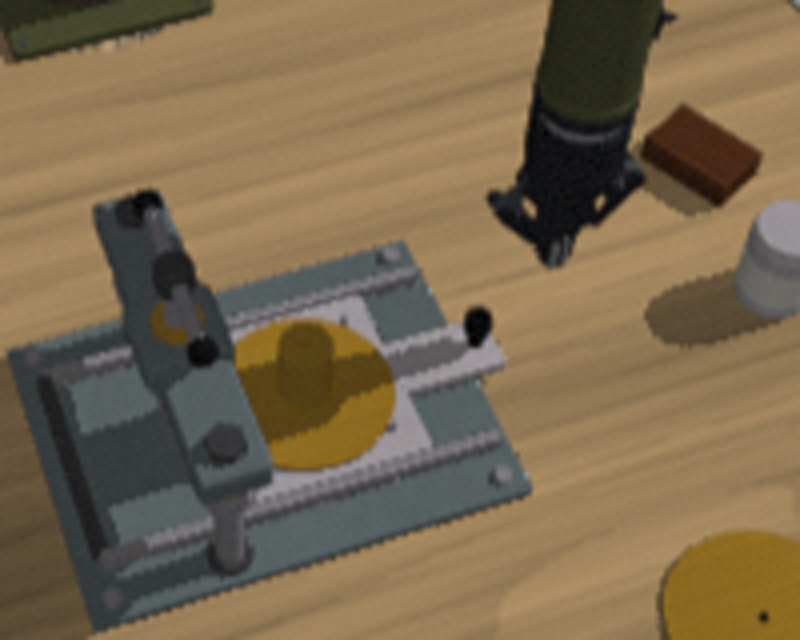

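{"op": "drive_tool", "data": {"increments": [[0,0,0.03,0],[0,0,0.058,0],[0,0,0.063,0],[0,0,0.063,0]]}}

```text
time: 2.15
ee_pos: [0.5768, 0.2259, 0.0588]
tool_rot: [[-1.0, 0.018, -0.002], [0.018, 1.0, -0.001], [0.002, -0.001, -1.0]]
ft_force: [-0.1, -0.2, 0.5]
finger_gap: -0.0003
```

{"op": "drive_tool", "data": {"increments": [[0,-0.012,0.003,0],[0,-0.025,0.003,0],[0,-0.033,0.003,0],[0,-0.04,0.003,0],[0,-0.047,0.003,0],[0,-0.054,0.003,0],[0,-0.062,0.003,0],[0,-0.07,0.003,0]]}}

```text
time: 2.95
ee_pos: [0.5767, 0.1558, 0.0568]
tool_rot: [[-1.0, 0.018, 0.001], [0.018, 1.0, 0.0], [-0.001, 0.001, -1.0]]
ft_force: [0.7, 3.8, 3.4]
finger_gap: -0.0001
```

{"op": "drive_tool", "data": {"increments": [[0,-0.008,0,0],[0,-0.016,0,0],[0,-0.024,0,0],[0,-0.032,0,0],[0,-0.04,0,0],[0,-0.047,0,0],[0,-0.052,0,0],[0,-0.055,0,0]]}}

```text
time: 3.75
ee_pos: [0.5749, 0.1003, 0.0561]
tool_rot: [[-1.0, 0.019, -0.0], [0.019, 1.0, -0.0], [0.0, -0.0, -1.0]]
ft_force: [2.2, 3.3, 0.8]
finger_gap: 0.0001
```

{"op": "drive_tool", "data": {"increments": [[0,-0.002,0,0],[0,-0.004,0,0],[0,-0.006,0,0]]}}

```text
time: 4.05
ee_pos: [0.5748, 0.095, 0.0562]
tool_rot: [[-1.0, 0.018, -0.0], [0.018, 1.0, 0.0], [0.0, 0.0, -1.0]]
ft_force: [1.7, 3.4, 0.2]
finger_gap: 0.0003
```

Run:
```python
from h import *
o=observe();print(o['ee_pos'],o['ft_force'])
shot('top','t2');crop('t2',110,240,250,400,5,'t2c')
```

```text
[0.57479688 0.09504325 0.05615312] [1.65163818 3.3698463  0.1801748 ]
```

View pics/t2c.png

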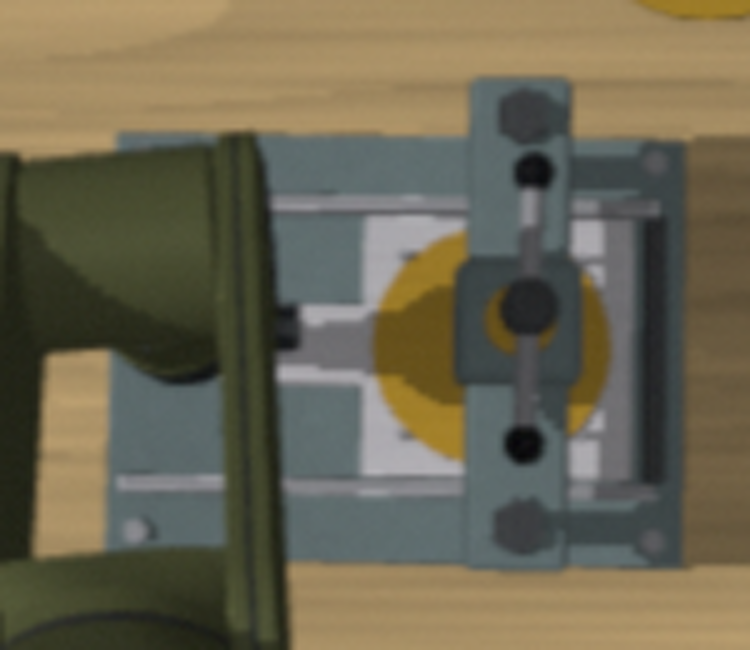

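{"op": "drive_tool", "data": {"increments": [[0,-0.0015,0,0],[0,-0.003,0,0],[0,-0.003,0,0]]}}

```text
time: 4.4
ee_pos: [0.5745, 0.0918, 0.0561]
tool_rot: [[-1.0, 0.018, -0.001], [0.018, 1.0, -0.0], [0.001, -0.0, -1.0]]
ft_force: [2.7, 2.2, -0.0]
finger_gap: 0.0
```

{"op": "drive_tool", "data": {"increments": [[0,-0.0015,0,0],[0,-0.003,0,0],[0,-0.003,0,0]]}}

```text
time: 4.7
ee_pos: [0.5745, 0.0887, 0.0562]
tool_rot: [[-1.0, 0.018, -0.001], [0.018, 1.0, -0.0], [0.001, -0.0, -1.0]]
ft_force: [1.1, 1.6, -0.5]
finger_gap: -0.0
```

{"op": "drive_tool", "data": {"increments": [[0,-0.001,0,0],[0,-0.002,0,0],[0,-0.002,0,0]]}}

```text
time: 5.0
ee_pos: [0.5746, 0.0883, 0.0562]
tool_rot: [[-1.0, 0.019, -0.0], [0.019, 1.0, 0.002], [0.0, 0.002, -1.0]]
ft_force: [0.5, 6.7, -0.6]
finger_gap: 0.0001
```

{"op": "drive_tool", "data": {"increments": [[0,-0.001,0,0],[0,-0.002,0,0],[0,-0.002,0,0]]}}

```text
time: 5.3
ee_pos: [0.5746, 0.088, 0.0562]
tool_rot: [[-1.0, 0.02, -0.0], [0.02, 1.0, 0.005], [0.0, 0.005, -1.0]]
ft_force: [0.7, 13.8, -1.4]
finger_gap: -0.0001
```

{"op": "drive_tool", "data": {"increments": [[0,0.012,0,0],[0,0.03,0,0],[0,0.03,-0.03,0],[0,0.03,-0.075,1.3],[0,0.03,-0.12,1.3],[0,0.03,-0.165,1.3],[0,0.03,-0.21,1.3],[0,0.03,-0.25,1.3]]}}

```text
time: 6.1
ee_pos: [0.5744, 0.1142, 0.3086]
tool_rot: [[-0.999, 0.042, -0.0], [0.042, 0.999, -0.002], [0.0, -0.002, -1.0]]
ft_force: [1.1, 1.1, -0.4]
finger_gap: 0.0
```

{"op": "drive_tool", "data": {"increments": [[0,-0.03,0,0],[0,-0.07,0,0],[0,-0.115,0,0],[0,-0.15,0,0],[0,-0.18,0,0],[0,-0.2,0,0],[0,-0.2,0,0],[0,-0.2,0,0]], "gripper": 0.06}}

```text
time: 6.9
ee_pos: [0.5662, -0.0852, 0.3059]
tool_rot: [[-0.999, 0.043, -0.002], [0.043, 0.999, 0.0], [0.002, 0.0, -1.0]]
ft_force: [0.1, -0.3, -0.2]
finger_gap: 0.0598
```

Run:
```python
from h import *
o=observe();print(o['ee_pos'],o['ft_force'],o['joints'],o['wrist_torque'],o['finger_gap'])
print(o['tool_rot'].round(4))
shot('scene','s3');crop('s3',90,300,200,420,3.5,'s3c')
shot('top','t3');crop('t3',110,240,250,400,5,'t3c')
```

```text
[ 0.56620394 -0.08517842  0.30589096] [ 0.07176955 -0.33668828 -0.22453128] [-2.22873647e-01  2.63087064e-01  1.40800586e+00 -3.39877586e-04
  1.47237636e+00 -1.75098142e+00] [-0.00741796 -0.00753936 -0.01122305] 0.05976571041526045
[[-9.991e-01  4.260e-02 -1.900e-03]
 [ 4.260e-02  9.991e-01  1.000e-04]
 [ 1.900e-03  0.000e+00 -1.000e+00]]
```

View pics/s3c.png

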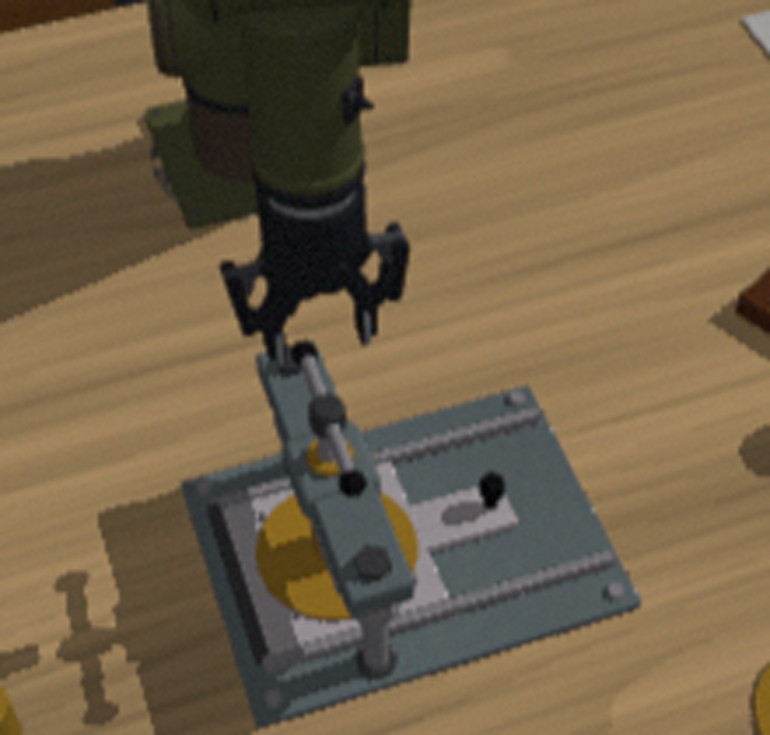

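View pics/t3c.png

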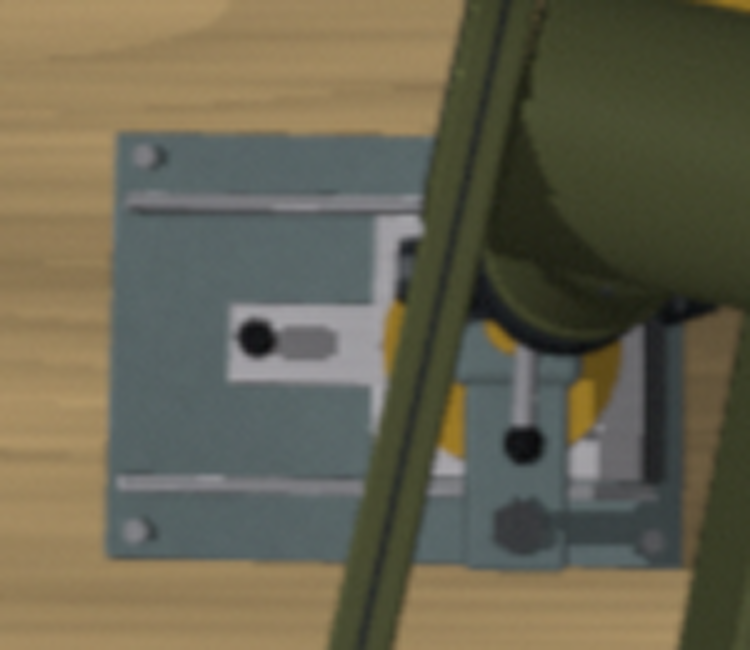

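Run:
```python
from h import *
k=atz('top',250+257/5-.4,110+338/5-.4,.06);print(k, np.linalg.norm(k[:2]-[.5744,-.0869]))
for c in [('top',)]:
  print(proj('top',[.5744,-.0869,.241]))
```

```text
[0.57626864 0.0616401  0.06      ] 0.1485518491606444
[355.63813414 170.40060682]
```

{"op": "drive_tool", "data": {"increments": [[-0.0083,-0.0014,0,0],[-0.0083,-0.0014,0.015,0],[-0.0083,-0.0014,0.035,0],[-0.0083,-0.0014,0.055,0],[-0.0083,-0.0014,0.072,0],[-0.0083,-0.0014,0.082,0],[-0.0083,-0.0014,0.082,0]]}}

```text
time: 7.7
ee_pos: [0.5748, -0.0858, 0.2227]
tool_rot: [[-0.999, 0.04, -0.003], [0.04, 0.999, 0.001], [0.003, 0.001, -1.0]]
ft_force: [0.0, 0.4, 0.6]
finger_gap: 0.06
```

{"op": "drive_tool", "data": {"increments": [[0,0,0,0],[0,0,0,0],[0,0,0,0],[0,0,0,0],[0,0,0,0]], "gripper": 0.015, "squeeze": 20}}

```text
time: 8.2
ee_pos: [0.5762, -0.0869, 0.2255]
tool_rot: [[-0.999, 0.041, 0.003], [0.041, 0.999, -0.001], [-0.003, -0.001, -1.0]]
ft_force: [0.4, -0.5, 3.9]
finger_gap: 0.0289
```

Run:
```python
from h import *
o=observe();print(o['ee_pos'],o['ft_force'],o['joints'],o['wrist_torque'],o['finger_gap'])
shot('scene','s4');crop('s4',120,250,230,380,5,'s4c')
```

```text
[ 0.5762104  -0.08690625  0.2255359 ] [ 0.36213199 -0.46047956  3.91819543] [-2.22056701e-01  3.29068725e-01  1.51687160e+00 -2.01972591e-04
  1.29283106e+00 -1.75162216e+00] [-0.12444477 -0.00947055  0.02998894] 0.028921826244756137
```

View pics/s4c.png

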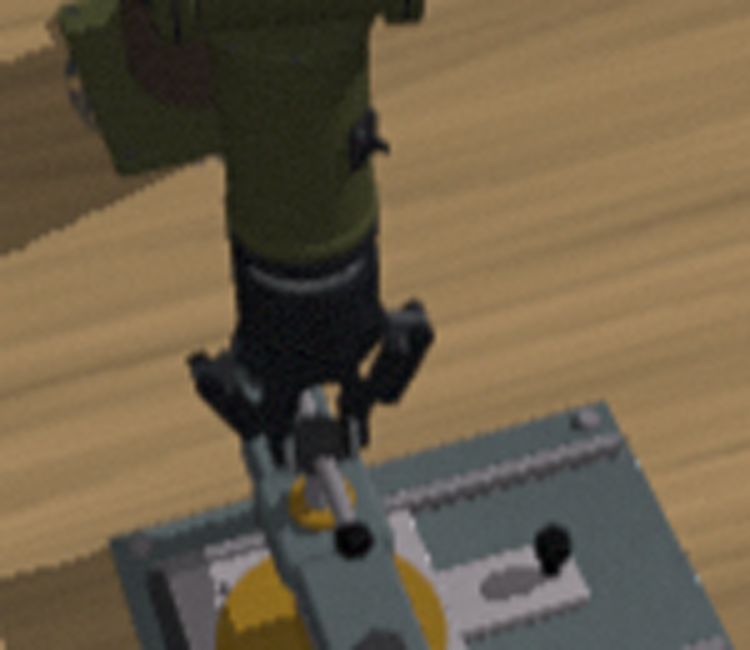

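{"op": "drive_tool", "data": {"increments": [[0.001,0,0,0],[0.0015,0,0,0],[0.0015,0,0.0002,4],[0.0015,0,0.0004,8],[0.0015,0,0.0007,12],[0.0015,0,0.0009,16],[0.0015,0,0.0011,20],[0.0015,0,0.0011,20]], "gripper": 0.015, "squeeze": 60}}

```text
time: 9.05
ee_pos: [0.576, -0.0876, 0.2246]
tool_rot: [[-0.924, 0.382, 0.005], [0.382, 0.924, -0.002], [-0.006, -0.0, -1.0]]
ft_force: [3.6, -2.5, 5.4]
finger_gap: 0.0277
```

```bash
cat > st.py <<'E'
from h import *
o=observe();R=o['tool_rot']
print('t',o['time'],'p',o['ee_pos'].round(4),'F',o['ft_force'].round(1),'Ftool',(R.T@o['ft_force']).round(1),'M',o['wrist_torque'].round(3),'gap',round(o['finger_gap'],4),'yaw',np.degrees(np.arctan2(R[1,1],R[0,1])).round(2),'j1,j6',o['joints'][[0,5]].round(3),'tilt',R[:2,2].round(4))
E
python3 st.py
python3 - <<'E'
from h import *
shot('scene','s5');crop('s5',120,250,230,380,5,'s5c')
E
```

```text
t 9.05 p [ 0.576  -0.0876  0.2246] F [ 3.6 -2.5  5.4] Ftool [-4.3 -0.9 -5.4] M [-0.44  -0.581 -0.039] gap 0.0277 yaw 67.56 j1,j6 [-0.223 -1.402] tilt [ 0.0052 -0.0023]
```

View pics/s5c.png

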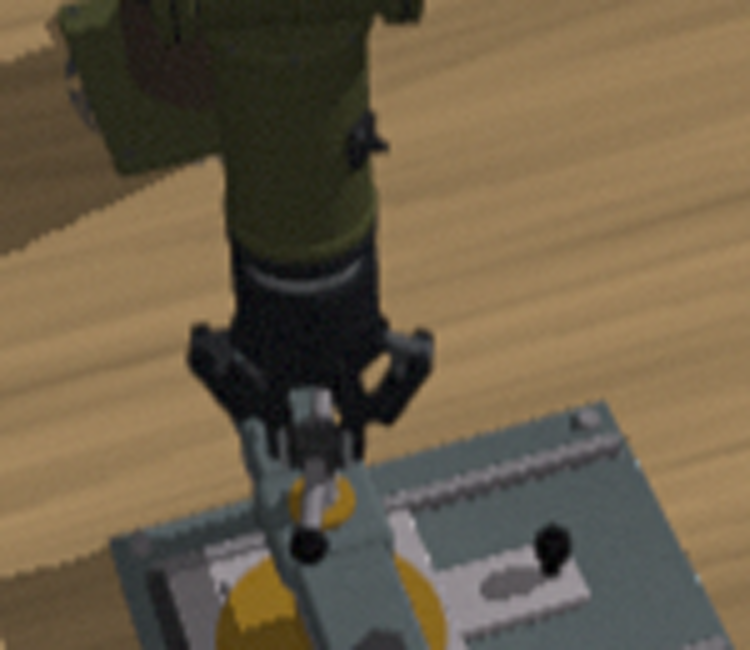

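{"op": "drive_tool", "data": {"increments": [[0,0,0.0003,5],[0,0,0.0006,10],[0,0,0.0008,15],[0,0,0.0011,20],[0,0,0.0014,25],[0,0,0.0017,30],[0,0,0.0019,35],[0,0,0.0022,40]]}}

```text
time: 9.9
ee_pos: [0.5751, -0.0885, 0.2224]
tool_rot: [[-0.461, 0.887, 0.003], [0.887, 0.461, -0.004], [-0.005, 0.001, -1.0]]
ft_force: [2.2, -5.6, 7.4]
finger_gap: 0.0275
```

```bash
python3 st.py
```

```text
t 9.9 p [ 0.5751 -0.0885  0.2224] F [ 2.2 -5.6  7.4] Ftool [-6.  -0.6 -7.3] M [-0.902 -0.088  0.215] gap 0.0275 yaw 27.47 j1,j6 [-0.223 -0.702] tilt [ 0.0033 -0.0041]
```

{"op": "drive_tool", "data": {"increments": [[-0.0005,0,0.0002,5],[-0.001,0,0.0004,10],[-0.001,0,0.0006,15],[-0.001,0,0.0009,20],[-0.001,0,0.0012,25],[-0.001,0,0.0015,30],[-0.001,0,0.0018,35],[-0.001,0,0.0021,40]]}}

```text
time: 10.7
ee_pos: [0.5738, -0.0887, 0.2202]
tool_rot: [[0.217, 0.976, -0.0], [0.976, -0.217, -0.003], [-0.003, 0.0, -1.0]]
ft_force: [-2.6, -3.3, 10.8]
finger_gap: 0.0279
```

```bash
python3 st.py;  python3 - <<'E'
from h import *
shot('scene','s6');crop('s6',120,250,230,380,5,'s6c')
E
```

```text
t 10.7 p [ 0.5738 -0.0887  0.2202] F [-2.6 -3.3 10.8] Ftool [ -3.8  -1.9 -10.8] M [-0.548  0.537  0.273] gap 0.0279 yaw -12.53 j1,j6 [-0.224 -0.005] tilt [-0.0002 -0.0027]
```

View pics/s6c.png

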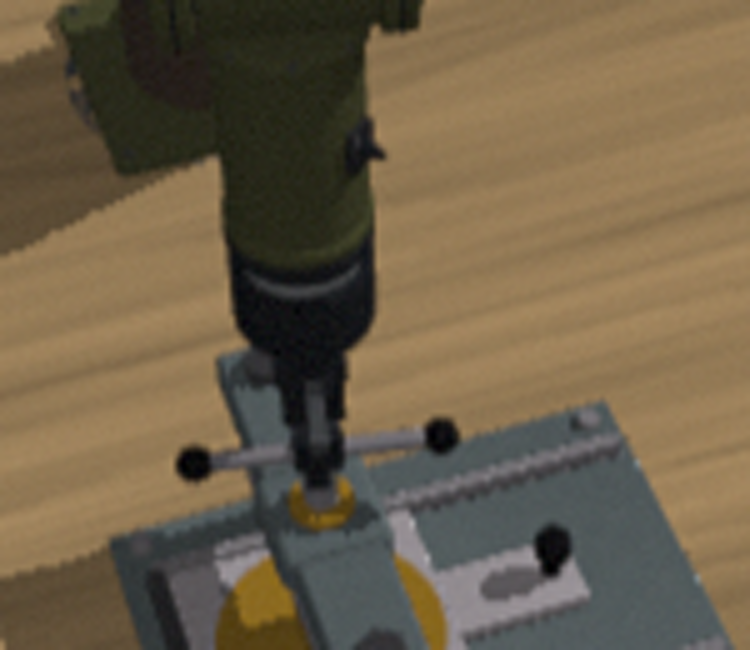

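```bash
cat > bar.py <<'E'
import sys
from h import *
x1,y1,x2,y2=map(float,sys.argv[1:5])
f=lambda x,y:(230+x/5-.4,120+y/5-.4)
for z in(.205,.21,.215,.22,.225):
    a=atz('scene',*f(x1,y1),z);b=atz('scene',*f(x2,y2),z);d=b-a
    print(z,a.round(4),b.round(4),'mid',((a+b)/2).round(4),'len',np.linalg.norm(d).round(4),'ang',np.degrees(np.arctan2(d[1],d[0])).round(2))
E
python3 bar.py 193 464 441 436
```

```text
0.205 [ 0.5473 -0.1543  0.205 ] [ 0.5776 -0.014   0.205 ] mid [ 0.5625 -0.0841  0.205 ] len 0.1435 ang 77.81
0.21 [ 0.5512 -0.1549  0.21  ] [ 0.5813 -0.0154  0.21  ] mid [ 0.5663 -0.0851  0.21  ] len 0.1428 ang 77.81
0.215 [ 0.5551 -0.1556  0.215 ] [ 0.5851 -0.0167  0.215 ] mid [ 0.5701 -0.0862  0.215 ] len 0.142 ang 77.81
0.22 [ 0.5589 -0.1562  0.22  ] [ 0.5888 -0.0181  0.22  ] mid [ 0.5739 -0.0872  0.22  ] len 0.1413 ang 77.81
0.225 [ 0.5628 -0.1569  0.225 ] [ 0.5925 -0.0195  0.225 ] mid [ 0.5777 -0.0882  0.225 ] len 0.1406 ang 77.81
```

{"op": "drive_tool", "data": {"increments": [[-0.0005,0,0,5],[-0.0005,0,0.0001,10],[-0.0005,0,0.0003,15],[-0.0005,0,0.0005,20],[-0.0005,0,0.0007,25],[-0.0005,0,0.001,30],[-0.0005,0,0.0012,35],[-0.0005,0,0.0015,40]]}}

```text
time: 11.55
ee_pos: [0.5727, -0.088, 0.218]
tool_rot: [[0.794, 0.608, -0.003], [0.608, -0.794, -0.0], [-0.002, -0.001, -1.0]]
ft_force: [-3.0, -0.8, 9.4]
finger_gap: 0.0278
```

```bash
python3 st.py
```

```text
t 11.55 p [ 0.5727 -0.088   0.218 ] F [-3.  -0.8  9.4] Ftool [-2.9 -1.1 -9.4] M [-0.132  0.562  0.363] gap 0.0278 yaw -52.52 j1,j6 [-0.225  0.692] tilt [-0.0025 -0.0004]
```

{"op": "drive_tool", "data": {"increments": [[0,0,0.0002,5],[0,0,0.0004,10],[0,0,0.0006,15],[0,0,0.0009,20],[0,0,0.0012,25],[0,0,0.0014,30],[0,0,0.0017,35],[0,0,0.002,40]]}}

```text
time: 12.35
ee_pos: [0.5723, -0.0868, 0.2158]
tool_rot: [[0.999, -0.044, -0.003], [-0.044, -0.999, 0.002], [-0.003, -0.002, -1.0]]
ft_force: [-3.3, 1.6, 8.6]
finger_gap: 0.0274
```

```bash
python3 st.py
```

```text
t 12.35 p [ 0.5723 -0.0868  0.2158] F [-3.3  1.6  8.6] Ftool [-3.4 -1.4 -8.6] M [0.398 0.533 0.476] gap 0.0274 yaw -92.5 j1,j6 [-0.224  1.39 ] tilt [-0.0034  0.0017]
```

{"op": "drive_tool", "data": {"increments": [[-0.0003,0,0.0002,5],[-0.0005,0,0.0004,10],[-0.0005,0,0.0006,15],[-0.0005,0,0.0009,20],[-0.0005,0,0.0012,25],[-0.0005,0,0.0014,30],[-0.0005,0,0.0017,35],[-0.0005,0,0.002,40]]}}

```text
time: 13.15
ee_pos: [0.5728, -0.0856, 0.2136]
tool_rot: [[0.737, -0.675, -0.002], [-0.675, -0.737, 0.004], [-0.004, -0.002, -1.0]]
ft_force: [-0.7, 4.5, 5.9]
finger_gap: 0.0277
```

```bash
python3 st.py
```

```text
t 13.15 p [ 0.5728 -0.0856  0.2136] F [-0.7  4.5  5.9] Ftool [-3.6 -2.9 -5.9] M [0.902 0.073 0.449] gap 0.0277 yaw -132.49 j1,j6 [-0.223  2.088] tilt [-0.0015  0.0039]
```

{"op": "drive_tool", "data": {"increments": [[0,0,0.0002,4],[0,0,0.0004,8],[0,0,0.0006,12],[0,0,0.0008,16],[0,0,0.001,20],[0,0,0.0013,24],[0,0,0.0015,28]]}}

```text
time: 13.85
ee_pos: [0.5735, -0.0851, 0.2121]
tool_rot: [[0.335, -0.942, -0.0], [-0.942, -0.335, 0.005], [-0.005, -0.002, -1.0]]
ft_force: [1.7, 6.6, 4.3]
finger_gap: 0.0276
```

```bash
python3 st.py
```

```text
t 13.85 p [ 0.5735 -0.0851  0.2121] F [1.7 6.6 4.3] Ftool [-5.7 -3.9 -4.3] M [ 1.039 -0.269  0.462] gap 0.0276 yaw -160.45 j1,j6 [-0.223  2.576] tilt [-0.      0.0048]
```

{"op": "drive_tool", "data": {"increments": [[0,0,0.0015,28],[0,0,0.0015,28],[0,0,0.0015,28],[0,0,0.0015,28]], "gripper": 0.06}}

```text
time: 14.25
ee_pos: [0.5498, -0.1379, 0.2006]
tool_rot: [[0.005, -0.998, 0.069], [-0.993, 0.003, 0.117], [-0.117, -0.069, -0.991]]
ft_force: [5.8, 20.1, 11.9]
finger_gap: 0.0602
```

```bash
python3 st.py
```

```text
t 14.25 p [ 0.5498 -0.1379  0.2006] F [ 5.8 20.1 11.9] Ftool [-21.4  -6.5  -9. ] M [ 3.147 -1.41   0.751] gap 0.0602 yaw 179.8 j1,j6 [-0.407  2.682] tilt [0.0689 0.1174]
```

```bash
python3 - <<'E'
from h import *
shot('scene','s7');crop('s7',120,250,230,380,5,'s7c');shot('top','t7');crop('t7',110,240,250,400,5,'t7c')
E
python3 st.py
```

```text
t 14.35 p [ 0.5481 -0.1388  0.1998] F [ 5.7  4.9 -0.1] Ftool [-4.8 -5.7  1. ] M [ 0.689 -0.784  0.167] gap 0.0599 yaw 179.84 j1,j6 [-0.407  2.682] tilt [0.0655 0.1151]
```

View pics/s7c.png

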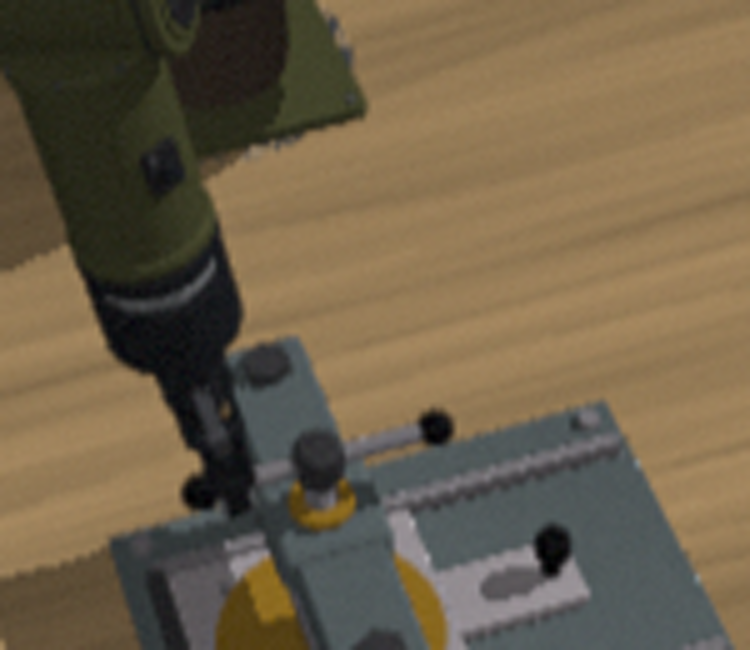

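View pics/t7c.png

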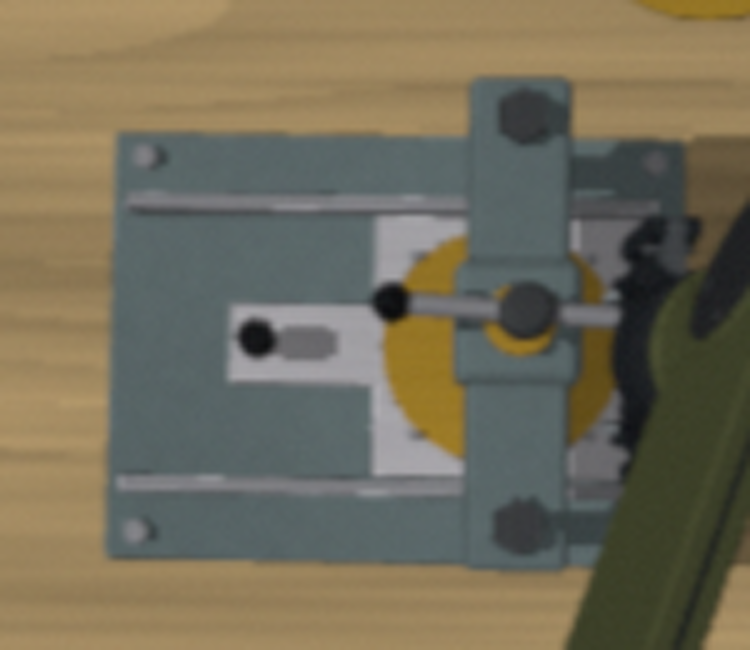

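```bash
python3 bar.py 200 492 436 427
```

```text
0.205 [ 0.568  -0.1561  0.205 ] [ 0.5704 -0.0144  0.205 ] mid [ 0.5692 -0.0853  0.205 ] len 0.1418 ang 89.04
0.21 [ 0.5718 -0.1568  0.21  ] [ 0.5741 -0.0158  0.21  ] mid [ 0.5729 -0.0863  0.21  ] len 0.1411 ang 89.04
0.215 [ 0.5755 -0.1574  0.215 ] [ 0.5779 -0.0171  0.215 ] mid [ 0.5767 -0.0873  0.215 ] len 0.1403 ang 89.04
0.22 [ 0.5793 -0.1581  0.22  ] [ 0.5816 -0.0185  0.22  ] mid [ 0.5805 -0.0883  0.22  ] len 0.1396 ang 89.04
0.225 [ 0.5831 -0.1587  0.225 ] [ 0.5854 -0.0199  0.225 ] mid [ 0.5842 -0.0893  0.225 ] len 0.1389 ang 89.04
```

{"op": "drive_tool", "data": {"increments": [[0,0,0,-4]]}}

```text
time: 14.45
ee_pos: [0.5483, -0.1403, 0.1996]
tool_rot: [[0.077, -0.995, 0.064], [-0.991, -0.07, 0.11], [-0.105, -0.072, -0.992]]
ft_force: [3.8, -4.1, 0.1]
finger_gap: 0.0601
```

```bash
python3 st.py
```

```text
t 14.45 p [ 0.5483 -0.1403  0.1996] F [ 3.8 -4.1  0.1] Ftool [ 4.3 -3.5 -0.3] M [-0.683 -0.663 -0.26 ] gap 0.0601 yaw -175.97 j1,j6 [-0.407  2.612] tilt [0.0644 0.1104]
```

{"op": "drive_tool", "data": {"increments": [[-0.005,-0.006,0,-2],[-0.01,-0.01,0,-4],[-0.012,-0.01,-0.015,-4],[-0.014,-0.01,-0.035,-4],[-0.016,-0.01,-0.055,-4],[-0.018,-0.01,-0.075,-4],[-0.018,-0.01,-0.085,-4]]}}

```text
time: 15.15
ee_pos: [0.5508, -0.1301, 0.2878]
tool_rot: [[0.148, -0.987, 0.062], [-0.984, -0.14, 0.11], [-0.1, -0.078, -0.992]]
ft_force: [0.7, -0.2, -0.4]
finger_gap: 0.06
```

```bash
python3 st.py;python3 - <<'E'
from h import *
o=observe();print(o['joints'].round(3));print(o['tool_rot'].round(3))
shot('scene','s8');crop('s8',120,250,230,380,5,'s8c')
E
```

```text
t 15.15 p [ 0.5508 -0.1301  0.2878] F [ 0.7 -0.2 -0.4] Ftool [ 0.3 -0.6  0.4] M [-0.068  0.052  0.005] gap 0.06 yaw -171.91 j1,j6 [-0.387  2.588] tilt [0.0625 0.1104]
[-0.387  0.249  1.481  0.128  1.397  2.588]
[[ 0.148 -0.987  0.062]
 [-0.984 -0.14   0.11 ]
 [-0.1   -0.078 -0.992]]
```

View pics/s8c.png

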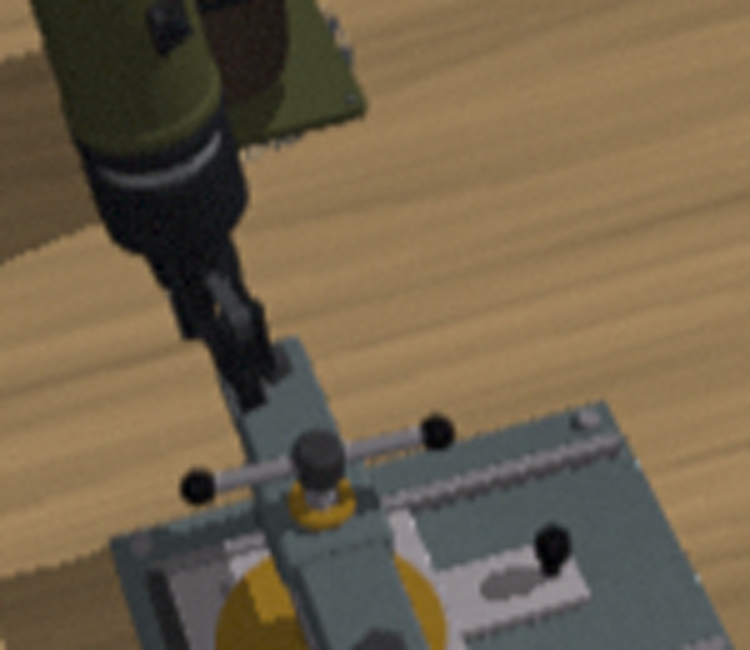

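```bash
python3 bar.py 199 486 437 433
```

```text
0.205 [ 0.5637 -0.1555  0.205 ] [ 0.5747 -0.0154  0.205 ] mid [ 0.5692 -0.0854  0.205 ] len 0.1405 ang 85.49
0.21 [ 0.5675 -0.1561  0.21  ] [ 0.5785 -0.0168  0.21  ] mid [ 0.573  -0.0864  0.21  ] len 0.1398 ang 85.49
0.215 [ 0.5713 -0.1568  0.215 ] [ 0.5822 -0.0181  0.215 ] mid [ 0.5767 -0.0875  0.215 ] len 0.1391 ang 85.49
0.22 [ 0.5751 -0.1574  0.22  ] [ 0.5859 -0.0195  0.22  ] mid [ 0.5805 -0.0885  0.22  ] len 0.1384 ang 85.49
0.225 [ 0.5789 -0.1581  0.225 ] [ 0.5897 -0.0209  0.225 ] mid [ 0.5843 -0.0895  0.225 ] len 0.1376 ang 85.49
```

{"op": "drive_tool", "data": {"increments": [[0,0,0,-8],[0,0,0,-16],[0,0,0,-24],[0,0,0,-32],[0,0,0,-40],[0,0,0,-48],[0,0,0,-56],[0,0,0,-64]], "gripper": 0.0, "squeeze": 40}}

```text
time: 16.0
ee_pos: [0.5499, -0.1303, 0.285]
tool_rot: [[0.953, -0.296, 0.059], [-0.301, -0.947, 0.111], [0.023, -0.124, -0.992]]
ft_force: [0.5, -0.4, 0.3]
finger_gap: -0.0003
```

{"op": "drive_tool", "data": {"increments": [[0,0,0,-8],[0,0,0,-16],[0,0,0,-24],[0,0,0,-32],[0,0,0,-40],[0,0,0,-48],[0,0,0,-56],[0,0,0,-64]]}}

```text
time: 16.8
ee_pos: [0.5499, -0.1303, 0.285]
tool_rot: [[0.684, 0.727, 0.059], [0.72, -0.685, 0.111], [0.122, -0.034, -0.992]]
ft_force: [0.4, -0.3, -0.2]
finger_gap: 0.0003
```

{"op": "drive_tool", "data": {"increments": [[0,0,0,-8],[0,0,0,-16],[0,0,0,-24],[0,0,0,-32],[0,0,0,-39.4],[0,0,0,-39.4]]}}

```text
time: 17.4
ee_pos: [0.55, -0.1303, 0.2851]
tool_rot: [[0.072, 0.996, 0.059], [0.991, -0.078, 0.111], [0.115, 0.051, -0.992]]
ft_force: [0.4, 0.8, -0.7]
finger_gap: 0.0
```

```bash
python3 st.py;python3 - <<'E'
from h import *
o=observe();print(o['joints'].round(3));R=o['tool_rot'];print(R.round(3))
print(R.T@(np.array([.535,-.0136,.208])-o['ee_pos']))
E
```

```text
t 17.4 p [ 0.55   -0.1303  0.2851] F [ 0.4  0.8 -0.7] Ftool [0.7 0.3 0.8] M [-0.1    0.024  0.058] gap 0.0 yaw -4.49 j1,j6 [-0.388 -0.334] tilt [0.0595 0.1113]
[-0.388  0.251  1.484  0.128  1.395 -0.334]
[[ 0.072  0.996  0.059]
 [ 0.991 -0.078  0.111]
 [ 0.115  0.051 -0.992]]
[ 0.10567324 -0.02802115  0.08862693]
```

{"op": "drive_tool", "data": {"increments": [[0.025,-0.008,0.003,0],[0.06,-0.016,0.006,0],[0.095,-0.024,0.01,0],[0.1146,-0.024,0.012,0],[0.112,-0.026,0.04,0],[0.108,-0.028,0.07,0],[0.1057,-0.028,0.0886,0],[0.1057,-0.028,0.0886,0]]}}

```text
time: 18.2
ee_pos: [0.5332, -0.0134, 0.2057]
tool_rot: [[0.076, 0.996, 0.054], [0.99, -0.081, 0.112], [0.116, 0.045, -0.992]]
ft_force: [-0.8, 0.6, 0.1]
finger_gap: 0.0002
```

```bash
python3 st.py;python3 - <<'E'
from h import *
shot('scene','s9');crop('s9',120,250,230,380,5,'s9c')
shot('top','t9');crop('t9',110,240,250,400,5,'t9c')
E
```

```text
t 18.2 p [ 0.5332 -0.0134  0.2057] F [-0.8  0.6  0.1] Ftool [ 0.6 -0.9 -0. ] M [-0.016  0.08  -0.02 ] gap 0.0002 yaw -4.67 j1,j6 [-0.186 -0.157] tilt [0.0542 0.1116]
```

View pics/s9c.png

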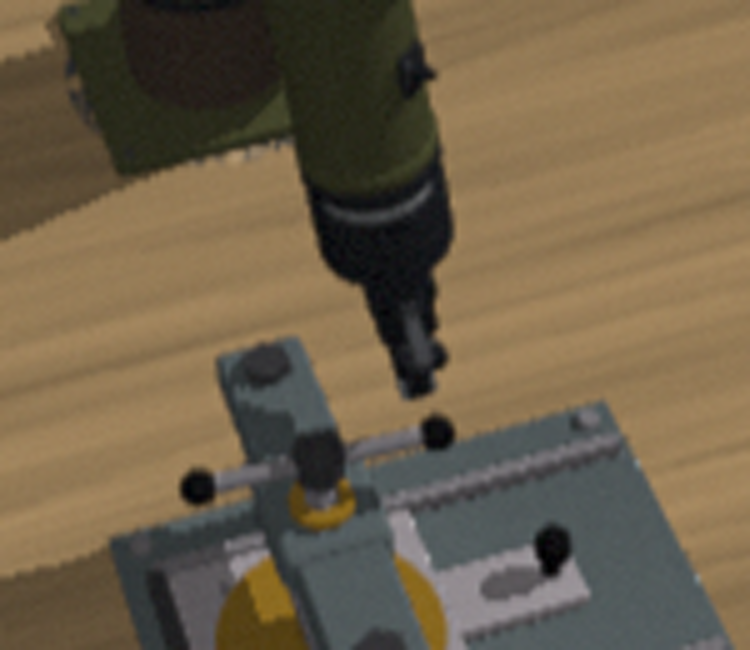

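View pics/t9c.png

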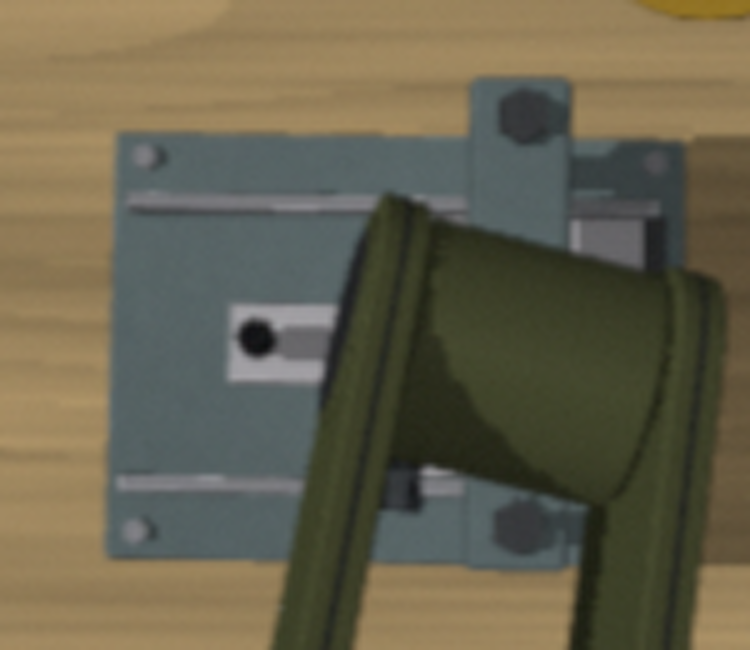

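{"op": "drive_tool", "data": {"increments": [[0,0.008,0,0],[0,0.015,0,0],[0,0.018,0,0],[0,0.02,0,0],[0,0.02,0,0]]}}

```text
time: 18.8
ee_pos: [0.5554, -0.0158, 0.2108]
tool_rot: [[0.072, 0.996, 0.061], [0.991, -0.079, 0.11], [0.114, 0.052, -0.992]]
ft_force: [-3.4, 0.3, 3.3]
finger_gap: -0.0001
```

```bash
cat > arc.py <<'E'
import sys
from h import *
o=observe();R=o['tool_rot'];p=o['ee_pos'];ax=np.array([.5742,-.0869])
for a in map(float,sys.argv[1:]):
    t=np.radians(-a);c,s=np.cos(t),np.sin(t)
    q=ax+np.array([[c,-s],[s,c]])@(p[:2]-ax)
    d=np.array([*(q-p[:2]),-.02*a/360]);print(a,(R.T@d).round(4))
E
python3 st.py;python3 arc.py 2 4 6 8 10 15 20
```

```text
t 18.8 p [ 0.5554 -0.0158  0.2108] F [-3.4  0.3  3.3] Ftool [ 0.4 -3.3 -3.4] M [-0.027  0.531  0.032] gap -0.0001 yaw -4.53 j1,j6 [-0.182 -0.153] tilt [0.0609 0.1102]
2.0 [0.0008 0.0024 0.0003]
4.0 [0.0015 0.0049 0.0007]
6.0 [0.0021 0.0074 0.001 ]
8.0 [0.0026 0.0099 0.0013]
10.0 [0.003  0.0124 0.0016]
15.0 [0.0037 0.0187 0.0023]
20.0 [0.0039 0.0251 0.0029]
```

{"op": "drive_tool", "data": {"increments": [[0.0008,0.0024,0.0003,2],[0.0015,0.0049,0.0007,4],[0.0021,0.0074,0.001,6],[0.0026,0.0099,0.0013,8]]}}

```text
time: 19.2
ee_pos: [0.5636, -0.0135, 0.2099]
tool_rot: [[0.212, 0.976, 0.058], [0.97, -0.217, 0.111], [0.121, 0.032, -0.992]]
ft_force: [-8.5, -0.1, 6.8]
finger_gap: 0.0003
```

```bash
python3 st.py;python3 arc.py 2 4 6 8 10
```

```text
t 19.2 p [ 0.5636 -0.0135  0.2099] F [-8.5 -0.1  6.8] Ftool [-1.1 -8.1 -7.2] M [0.076 1.07  0.147] gap 0.0003 yaw -12.55 j1,j6 [-0.176 -0.004] tilt [0.0575 0.1108]
2.0 [0.0008 0.0024 0.0003]
4.0 [0.0016 0.0049 0.0006]
6.0 [0.0023 0.0074 0.0009]
8.0 [0.0029 0.0099 0.0011]
10.0 [0.0034 0.0124 0.0014]
```

```bash
cat >> st.py <<'E'
c=o['ee_pos']+R[:,1]*.0145; r=c[:2]-np.array([.5742,-.0869]);F=o['ft_force']
print('contact',c.round(4),'r',np.linalg.norm(r).round(4),'ballang',np.degrees(np.arctan2(*(o['ee_pos']+R[:,1]*.0255-[.5742,-.0869,0])[[1,0]])).round(1),'TORQUE',(r[0]*F[1]-r[1]*F[0]).round(3))
E
python3 st.py
```

```text
t 19.2 p [ 0.5636 -0.0135  0.2099] F [-8.5 -0.1  6.8] Ftool [-1.1 -8.1 -7.2] M [0.076 1.07  0.147] gap 0.0003 yaw -12.55 j1,j6 [-0.176 -0.004] tilt [0.0575 0.1108]
contact [ 0.5777 -0.0167  0.2104] r 0.0703 ballang 78.1 TORQUE 0.598
```

{"op": "drive_tool", "data": {"increments": [[0.0008,0.0024,-0.0003,2],[0.0016,0.0049,-0.0005,4],[0.0023,0.0074,-0.0005,6]]}}

```text
time: 19.5
ee_pos: [0.5699, -0.0126, 0.2101]
tool_rot: [[0.313, 0.948, 0.054], [0.942, -0.317, 0.111], [0.123, 0.016, -0.992]]
ft_force: [-8.9, -0.5, 3.5]
finger_gap: 0.0
```

```bash
python3 st.py;python3 arc.py 2 4 6 8 10
```

```text
t 19.5 p [ 0.5699 -0.0126  0.2101] F [-8.9 -0.5  3.5] Ftool [-2.9 -8.2 -4. ] M [0.085 1.336 0.109] gap 0.0 yaw -18.48 j1,j6 [-0.172  0.105] tilt [0.0543 0.1114]
contact [ 0.5836 -0.0172  0.2103] r 0.0703 ballang 73.3 TORQUE 0.618
2.0 [0.0009 0.0024 0.0003]
4.0 [0.0017 0.0049 0.0005]
6.0 [0.0024 0.0074 0.0008]
8.0 [0.0031 0.0099 0.001 ]
10.0 [0.0036 0.0124 0.0012]
```

{"op": "drive_tool", "data": {"increments": [[0.0006,0.0024,-0.0001,2],[0.0012,0.0049,-0.0002,4],[0.0018,0.0074,-0.0002,6]]}}

```text
time: 19.8
ee_pos: [0.5764, -0.0124, 0.2101]
tool_rot: [[0.41, 0.91, 0.052], [0.903, -0.414, 0.113], [0.124, 0.0, -0.992]]
ft_force: [-9.8, 2.5, 2.1]
finger_gap: -0.0001
```

```bash
python3 st.py;python3 arc.py 2 4 6
```

```text
t 19.8 p [ 0.5764 -0.0124  0.2101] F [-9.8  2.5  2.1] Ftool [ -1.5 -10.   -2.3] M [0.489 1.489 0.204] gap -0.0001 yaw -24.43 j1,j6 [-0.17   0.212] tilt [0.0519 0.1131]
contact [ 0.5896 -0.0184  0.2101] r 0.0702 ballang 68.3 TORQUE 0.712
2.0 [0.0009 0.0024 0.0002]
4.0 [0.0018 0.0049 0.0005]
6.0 [0.0026 0.0073 0.0007]
```

{"op": "drive_tool", "data": {"increments": [[0.0005,0.0012,0,1],[0.0009,0.0024,0,2]]}}

```text
time: 20.0
ee_pos: [0.5787, -0.0125, 0.2101]
tool_rot: [[0.441, 0.896, 0.051], [0.889, -0.444, 0.113], [0.124, -0.004, -0.992]]
ft_force: [-10.9, 3.2, 2.4]
finger_gap: 0.0003
```

```bash
python3 st.py;python3 - <<'E'
from h import *
shot('scene','s10');crop('s10',120,250,230,380,5,'s10c')
E
python3 st.py; python3 arc.py 1 2 3 4
```

```text
t 20.0 p [ 0.5787 -0.0125  0.2101] F [-10.9   3.2   2.4] Ftool [ -1.7 -11.2  -2.6] M [0.489 1.547 0.214] gap 0.0003 yaw -26.37 j1,j6 [-0.17   0.247] tilt [0.0513 0.1133]
contact [ 0.5917 -0.0189  0.2101] r 0.0702 ballang 66.6 TORQUE 0.8
t 20.05 p [ 0.5789 -0.0125  0.2101] F [-9.4  3.2  1.9] Ftool [-1.1 -9.8 -2. ] M [0.408 1.548 0.181] gap -0.0002 yaw -26.41 j1,j6 [-0.17   0.248] tilt [0.0515 0.1133]
contact [ 0.5918 -0.0189  0.2101] r 0.0702 ballang 66.4 TORQUE 0.693
1.0 [0.0005 0.0012 0.0001]
2.0 [0.0009 0.0024 0.0002]
3.0 [0.0014 0.0036 0.0003]
4.0 [0.0018 0.0049 0.0004]
```

View pics/s10c.png

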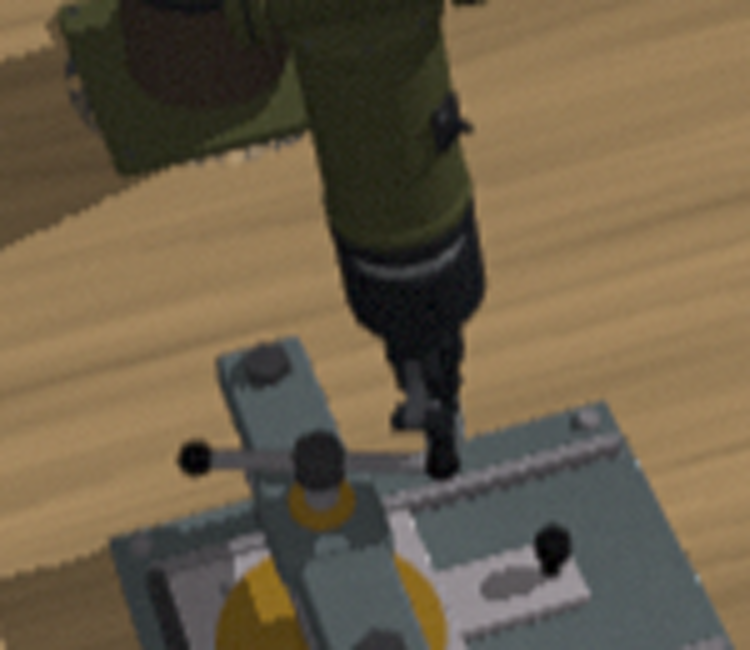

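{"op": "drive_tool", "data": {"increments": [[0.0,0.0,0,0]]}}

```text
time: 20.15
ee_pos: [0.5788, -0.0125, 0.2101]
tool_rot: [[0.441, 0.896, 0.052], [0.889, -0.444, 0.113], [0.124, -0.004, -0.992]]
ft_force: [-9.5, 3.1, 2.7]
finger_gap: 0.0002
```

```bash
python3 st.py; python3 bar.py 195 457 443 461
```

```text
t 20.15 p [ 0.5788 -0.0125  0.2101] F [-9.5  3.1  2.7] Ftool [-1.1 -9.9 -2.9] M [0.432 1.516 0.229] gap 0.0002 yaw -26.33 j1,j6 [-0.17   0.246] tilt [0.0516 0.1132]
contact [ 0.5918 -0.0189  0.2101] r 0.0702 ballang 66.4 TORQUE 0.701
0.205 [ 0.5428 -0.1518  0.205 ] [ 0.5952 -0.0193  0.205 ] mid [ 0.569  -0.0855  0.205 ] len 0.1424 ang 68.44
0.21 [ 0.5467 -0.1524  0.21  ] [ 0.5988 -0.0206  0.21  ] mid [ 0.5728 -0.0865  0.21  ] len 0.1417 ang 68.44
0.215 [ 0.5506 -0.1531  0.215 ] [ 0.6024 -0.022   0.215 ] mid [ 0.5765 -0.0875  0.215 ] len 0.141 ang 68.44
0.22 [ 0.5545 -0.1538  0.22  ] [ 0.6061 -0.0233  0.22  ] mid [ 0.5803 -0.0886  0.22  ] len 0.1403 ang 68.44
0.225 [ 0.5584 -0.1544  0.225 ] [ 0.6097 -0.0247  0.225 ] mid [ 0.5841 -0.0896  0.225 ] len 0.1395 ang 68.44
```

{"op": "drive_tool", "data": {"increments": [[0.0,0.0,0,0]]}}

```text
time: 20.25
ee_pos: [0.5788, -0.0125, 0.2101]
tool_rot: [[0.441, 0.896, 0.052], [0.889, -0.444, 0.113], [0.124, -0.004, -0.992]]
ft_force: [-8.7, 2.7, 2.2]
finger_gap: 0.0
```

```bash
python3 st.py
```

```text
t 20.25 p [ 0.5788 -0.0125  0.2101] F [-8.7  2.7  2.2] Ftool [-1.2 -9.  -2.3] M [0.412 1.444 0.212] gap 0.0 yaw -26.33 j1,j6 [-0.17   0.246] tilt [0.0517 0.1132]
contact [ 0.5918 -0.0189  0.2101] r 0.0702 ballang 66.5 TORQUE 0.638
```

{"op": "drive_tool", "data": {"increments": [[0.0005,0.0012,0,1]]}}

```text
time: 20.35
ee_pos: [0.5797, -0.0125, 0.2101]
tool_rot: [[0.456, 0.888, 0.051], [0.881, -0.459, 0.113], [0.124, -0.007, -0.992]]
ft_force: [-10.4, 4.4, 2.7]
finger_gap: -0.0
```

```bash
python3 st.py|tail -1
```

```text
contact [ 0.5926 -0.0191  0.21  ] r 0.0702 ballang 65.8 TORQUE 0.787
```

{"op": "drive_tool", "data": {"increments": [[0.0005,0.0012,0,1]]}}

```text
time: 20.45
ee_pos: [0.5809, -0.0126, 0.2101]
tool_rot: [[0.472, 0.88, 0.051], [0.873, -0.475, 0.113], [0.124, -0.009, -0.992]]
ft_force: [-10.5, 3.3, 3.0]
finger_gap: 0.0001
```

```bash
python3 st.py
```

```text
t 20.45 p [ 0.5809 -0.0126  0.2101] F [-10.5   3.3   3. ] Ftool [ -1.7 -10.8  -3.1] M [0.465 1.69  0.198] gap 0.0001 yaw -28.35 j1,j6 [-0.169  0.283] tilt [0.0505 0.1134]
contact [ 0.5936 -0.0194  0.21  ] r 0.0702 ballang 64.9 TORQUE 0.773
```

{"op": "drive_tool", "data": {"increments": [[0.0005,0.0012,0,1]]}}

```text
time: 20.55
ee_pos: [0.582, -0.0126, 0.2101]
tool_rot: [[0.488, 0.872, 0.05], [0.864, -0.49, 0.114], [0.124, -0.012, -0.992]]
ft_force: [-10.2, 2.4, 2.0]
finger_gap: 0.0003
```

```bash
python3 st.py|tail -1
```

```text
contact [ 0.5947 -0.0197  0.2099] r 0.0702 ballang 64.1 TORQUE 0.739
```

{"op": "drive_tool", "data": {"increments": [[0.0005,0.0012,0,1]]}}

```text
time: 20.65
ee_pos: [0.5832, -0.0127, 0.2101]
tool_rot: [[0.503, 0.863, 0.05], [0.856, -0.505, 0.114], [0.123, -0.014, -0.992]]
ft_force: [-10.4, 3.8, 3.1]
finger_gap: 0.0003
```

```bash
python3 st.py
```

```text
t 20.65 p [ 0.5832 -0.0127  0.2101] F [-10.4   3.8   3.1] Ftool [ -1.6 -10.9  -3.1] M [0.425 1.716 0.189] gap 0.0003 yaw -30.33 j1,j6 [-0.169  0.318] tilt [0.0499 0.1137]
contact [ 0.5957 -0.02    0.2099] r 0.0702 ballang 63.2 TORQUE 0.775
```

Run:
```python
import numpy as np
S=[(-12.55,(.0575,.1108),(-8.5,-.1,6.8),(.076,1.07,.147)),
(-18.48,(.0543,.1114),(-8.9,-.5,3.5),(.085,1.336,.109)),
(-24.43,(.0519,.1131),(-9.8,2.5,2.1),(.489,1.489,.204)),
(-26.37,(.0513,.1133),(-10.9,3.2,2.4),(.489,1.547,.214)),
(-26.41,(.0515,.1133),(-9.4,3.2,1.9),(.408,1.548,.181)),
(-26.33,(.0516,.1132),(-9.5,3.1,2.7),(.432,1.516,.229)),
(-26.33,(.0517,.1132),(-8.7,2.7,2.2),(.412,1.444,.212)),
(-28.35,(.0505,.1134),(-10.5,3.3,3.),(.465,1.69,.198)),
(-30.33,(.0499,.1137),(-10.4,3.8,3.1),(.425,1.716,.189))]
for yaw,t,F,M in S:
    z=np.array([*t,-np.sqrt(1-t[0]**2-t[1]**2)]);y=np.array([np.cos(np.radians(yaw)),np.sin(np.radians(yaw)),0]);y-=z*(y@z);y/=np.linalg.norm(y)
    F=np.array(F);M=np.array(M)
    A=np.cross(z,F);b=M-np.cross(.0145*y,F)
    d=A@b/(A@A)
    # estimate Flat from M with d=.16
    rc=.0145*y+.158*z; r=rc
    K=np.array([[0,-r[2],r[1]],[r[2],0,-r[0]],[-r[1],r[0],0]]) # r x F
    W=np.vstack([K/ .02, np.eye(3)/1.0]); Fe=np.linalg.lstsq(W,np.concatenate([M/.02,F]),rcond=None)[0]
    print(yaw,'d',d.round(4),'res',(b-d*A).round(3),'Fe',Fe.round(2),'lat along y',(Fe@y).round(2),'tq~',(-.07*(Fe@y)).round(3))
```

```text
-12.55 d 0.1461 res [ 0.002 -0.005  0.039] Fe [-7.9  -0.11  6.89] lat along y -7.46 tq~ 0.522
-18.48 d 0.1603 res [0.118 0.001 0.002] Fe [-9.03  0.23  3.54] lat along y -8.57 tq~ 0.6
-24.43 d 0.1601 res [ 0.066 -0.023  0.032] Fe [-9.8   2.97  2.14] lat along y -10.15 tq~ 0.711
-26.37 d 0.1478 res [-0.005 -0.003  0.036] Fe [-10.22   2.97   2.47] lat along y -10.49 tq~ 0.734
-26.41 d 0.1648 res [-0.139  0.051 -0.003] Fe [-10.1    2.5    1.75] lat along y -10.17 tq~ 0.712
-26.33 d 0.1636 res [-0.104  0.032  0.048] Fe [-10.03   2.62   2.59] lat along y -10.17 tq~ 0.712
-26.33 d 0.1705 res [-0.073  0.02   0.041] Fe [-9.5   2.52  2.08] lat along y -9.64 tq~ 0.675
-28.35 d 0.1645 res [-0.109  0.038  0.005] Fe [-11.15   2.78   2.88] lat along y -11.16 tq~ 0.781
-30.33 d 0.1633 res [-0.226  0.093 -0.007] Fe [-11.3    2.54   2.9 ] lat along y -11.08 tq~ 0.776
```

{"op": "drive_tool", "data": {"increments": [[0.0005,0.0012,0,1]]}}

```text
time: 20.75
ee_pos: [0.5843, -0.0128, 0.2101]
tool_rot: [[0.518, 0.854, 0.05], [0.847, -0.52, 0.114], [0.123, -0.017, -0.992]]
ft_force: [-11.7, 4.4, 2.2]
finger_gap: 0.0
```

```bash
cat >> st.py <<'E'
y,z=R[:,1],R[:,2];M=o['wrist_torque'];r=.0145*y+.158*z
K=np.array([[0,-r[2],r[1]],[r[2],0,-r[0]],[-r[1],r[0],0]])
Fe=np.linalg.lstsq(np.vstack([K/.02,np.eye(3)]),np.concatenate([M/.02,F]),rcond=None)[0];print('fused tq',(-.07*(Fe@y)).round(3))
E
python3 st.py|tail -2
```

```text
contact [ 0.5967 -0.0204  0.2099] r 0.0702 ballang 62.3 TORQUE 0.878
fused tq 0.811
```

{"op": "drive_tool", "data": {"increments": [[0.0005,0.0012,0,1]]}}

```text
time: 20.85
ee_pos: [0.5855, -0.013, 0.2101]
tool_rot: [[0.532, 0.845, 0.049], [0.838, -0.534, 0.114], [0.123, -0.019, -0.992]]
ft_force: [-11.9, 4.0, 2.3]
finger_gap: -0.0
```

```bash
python3 st.py
```

```text
t 20.85 p [ 0.5855 -0.013   0.2101] F [-11.9   4.    2.3] Ftool [ -2.7 -12.2  -2.5] M [0.587 1.807 0.23 ] gap -0.0 yaw -32.31 j1,j6 [-0.169  0.353] tilt [0.0493 0.1139]
contact [ 0.5977 -0.0207  0.2099] r 0.0702 ballang 61.5 TORQUE 0.88
fused tq 0.838
```

{"op": "drive_tool", "data": {"increments": [[0,-0.004,0,0],[0,-0.012,0,0],[0,-0.025,0,0],[0,-0.035,-0.02,0],[0,-0.035,-0.055,0],[0,-0.035,-0.095,0],[0,-0.06,-0.13,0],[0,-0.09,-0.14,0]]}}

```text
time: 21.65
ee_pos: [0.509, 0.0174, 0.3562]
tool_rot: [[0.531, 0.844, 0.072], [0.837, -0.536, 0.109], [0.131, 0.002, -0.991]]
ft_force: [-0.4, 0.0, 0.3]
finger_gap: -0.0002
```

{"op": "drive_tool", "data": {"increments": [[0.02,-0.04,0,0],[0.04,-0.08,0,0],[0.06,-0.11,0,0],[0.06,-0.11,0,0]]}}

```text
time: 22.05
ee_pos: [0.4433, 0.1303, 0.3611]
tool_rot: [[0.527, 0.847, 0.064], [0.84, -0.531, 0.113], [0.13, -0.006, -0.992]]
ft_force: [0.7, 0.2, 0.4]
finger_gap: 0.0
```

```bash
python3 st.py|head -1;python3 - <<'E'
from h import *
shot('scene','s11');crop('s11',120,250,230,380,5,'s11c')
shot('top','t11');crop('t11',110,240,250,400,5,'t11c')
E
```

```text
t 22.05 p [0.4433 0.1303 0.3611] F [0.7 0.2 0.4] Ftool [ 0.6  0.5 -0.4] M [-0.056  0.04  -0.018] gap 0.0 yaw -32.06 j1,j6 [0.112 0.665] tilt [0.0638 0.1131]
```

View pics/s11c.png

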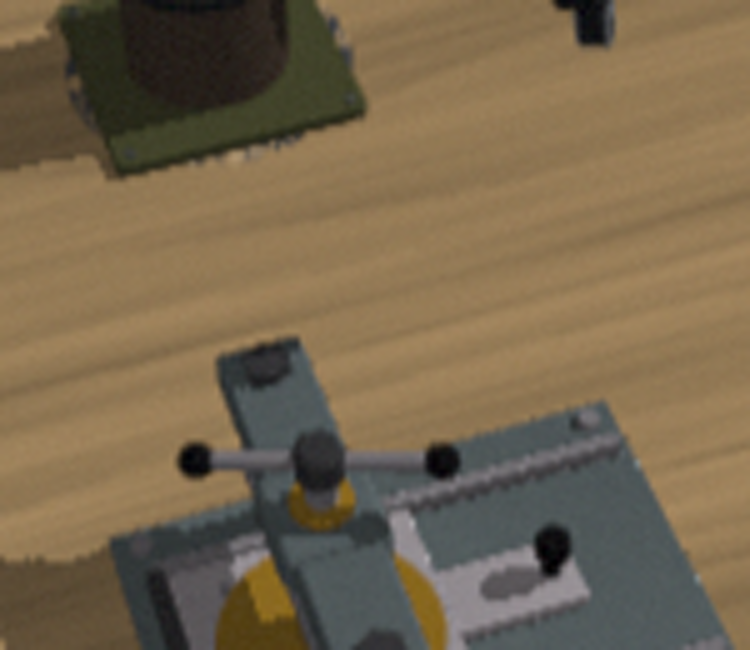

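View pics/t11.png

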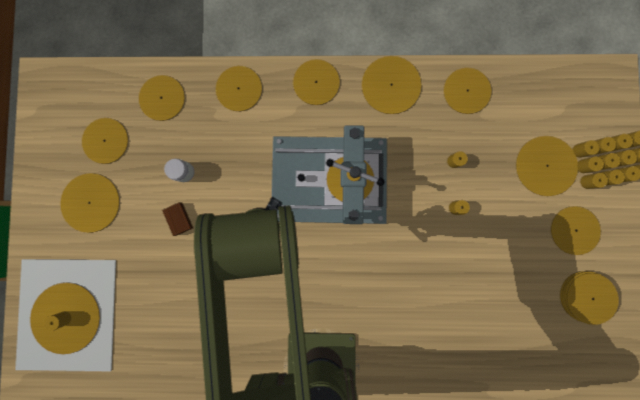

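View pics/t11c.png

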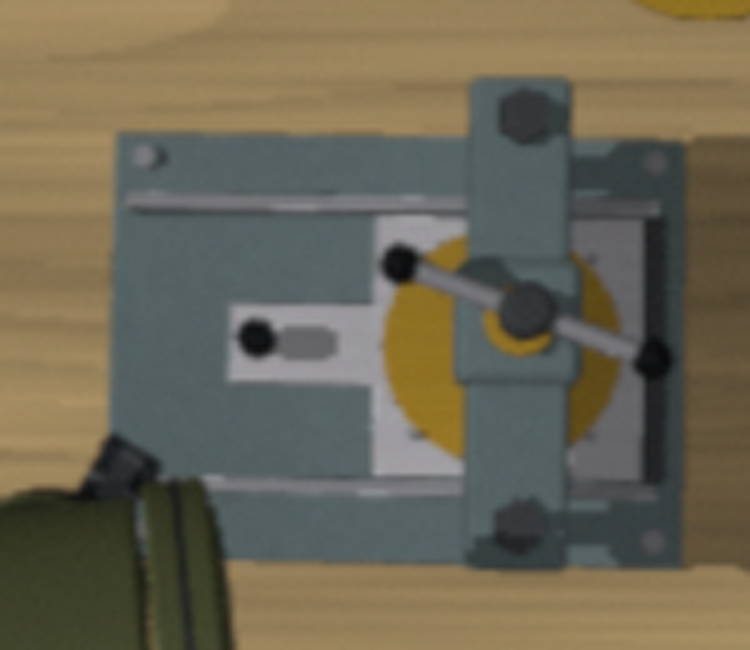

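```bash
python3 bar.py 195 460 442 461 | sed -n 2p
python3 - <<'E'
from h import *
def tri(a,b):
    (o1,d1),(o2,d2)=ray('top',*a),ray('scene',*b)
    A=np.stack([d1,-d2],1);x=np.linalg.lstsq(A,o2-o1,rcond=None)[0]
    p,q=o1+d1*x[0],o2+d2*x[1];return (p+q)/2,np.linalg.norm(p-q).round(4)
t=lambda x,y:(250+x/5-.4,110+y/5-.4)
s=lambda x,y:(230+x/5-.4,120+y/5-.4)
a,e=tri(t(401,264),s(442,461));b,f=tri(t(653,358),s(195,460));print(a.round(4),e,b.round(4),f,np.linalg.norm(a-b))
d=a-b;print(np.degrees(np.arctan2(d[1],d[0])))
E
```

```text
0.21 [ 0.5488 -0.153   0.21  ] [ 0.5986 -0.0212  0.21  ] mid [ 0.5737 -0.0871  0.21  ] len 0.141 ang 69.31
[ 0.5992 -0.0219  0.211 ] 0.0009 [ 0.55   -0.153   0.2114] 0.0005 0.14007148052898874
69.45093939772572
```

```bash
python3 -c "
from h import *
print(finish_job())"
```

```text
the job is handed in; nothing more can be done
None
```

The nest is in against its stop and the sleeve is pressed down until it bottomed. The job is handed in at about 22 s, with the arm clear of everything. There was one slip on the way, described below.

- **Nest:** I pushed it in by the knob with closed fingers until the force rose from about 3 N to 14 N with no further travel. The knob then measured 148.6 mm from the screw's axis (150 mm expected), and it had not moved in the last picture.
- **Screw:** I gripped the hub and turned it about 248° clockwise. The torque was 0.2 to 0.36 N m while it ran free, and a steady 0.46 N m while the sleeve went on.
- **Slip:** While releasing to regrasp, I repeated a relative twist by mistake.
  - The wrist ran to its limit: joint 6 read 2.682 against a stated limit of 2.68.
  - The open fingers slid along the bar to a ball at up to about 24 N. This turned the screw about 20° further in the right direction and left the tool tilted about 7°.
  - I estimate the torque on the screw stayed near 0.3 N m, before the sleeve bottomed.
- **Finish:** I wound the rest by pushing a ball with closed fingers. The torque climbed from about 0.52 to 0.84 N m (0.88 N m from the force reading alone), below the 1 N m dent limit. I stopped there and backed off.

**Last checks:**
- The bar sprang back about 6° when I let go, which fits a bottomed sleeve.
- The screw turned about 288° in all (16.0 mm of travel), and the cameras show a 16.4 mm drop.
- The bar measured 211.2 mm above the bench against 210 mm expected. That is within camera accuracy but not exact.
- I could not see the sleeve's seat directly, because the crosshead hides it.
- The tin, offcut and both cups are where they were at the start.

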